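Clamp a block in the lever vise

TASK

Get the pine block clamped in the small lever vise: with a fingertip, push the block along the vise bed until its far end is up against the end stop, then push the lever's upright post round with one finger until the lever reaches its stop and the jaw holds the block. Only push: do not lift the block, and leave the other things on the bench where they are.

Things in the scene. Friction and masses are not known exactly. Their poses are not given: they have to be found in the camera images.
- vise: Fixed lever vise on a grey riser with a dark foot plate (160 x 130 mm). Origin at bench height, below block_home. x runs along the bed to the end stop (away from the robot, turned up to 0.25 rad), y across the jaws to the left, z up. The steel bed's top is 100 mm up, 56 mm wide, from x = -146 to +54 mm; the end stop, an upright plate 30 mm tall, has its face at x = +45 mm.
- block_home (a point): Where the block's centre (118 mm above the bench) belongs, with the block against the end stop. Around it is the jaw channel, x = -20 to +44 mm of the vise, 31 mm tall above the bed, open towards -x: the fixed jaw's rubber pad is at y = +24.5 mm, the moving jaw's face at y = -28.5 mm when the lever is at 0.
- block_center (a point): Centre (half-way up) of the loose pine block, 90 mm long, 45 mm wide, 36 mm high, about 0.07 kg. It lies flat on the bed, long side along the vise's x, partly in the channel, 30 to 58 mm short of the end stop; its near end is 45 mm from the centre towards the vise's -x. Site axes: y along the length, z up. It slides easily.
- lever_post (a point): Middle of the upright black post at the lever's end: round, 16 mm in diameter, exposed from 127 to 174 mm above the bench; this point is 152 mm up. It moves on a circle of 80 mm radius about lever_pivot. The steel arm below it is 16 mm wide, 118 to 127 mm above the bench.
- lever_pivot (a point): Point on the lever's upright pivot axis, 152 mm above the bench, 64 mm from the vise's origin towards the vise's -y. The pivot bolt's head ends 140 mm above the bench.
- vise_lever (a joint): Lever angle, rad, with stops at 0 and 1.6. At 0 the arm points along the vise's -y (right); it grows counter-clockwise seen from above, at 1.57 the arm points along +x. Starts at 0 to 0.4. Friction: 2 N at the post, up to 3 N when clamping; it stays where left. It moves the jaw 7.5 mm per rad towards +y: the block is held from about 1.07 rad, then pressed into the sprung pad.
- vise_pad (a joint): How far the fixed jaw's sprung rubber pad is pressed in towards +y, m: 0 free, about 0.004 with the block clamped and the lever at its stop (2.5 N per mm).
- tape_measure: Bystander: a tape measure standing on the bench, 38 x 72 x 68 mm, origin under its centre.
- staple_box: Bystander: a small box, 50 x 85 x 30 mm, on the bench, origin under its centre.
- glue_bottle: Bystander: a glue bottle with a pointed cap, 52 mm in diameter, 150 mm tall, standing on the bench to the right of and beyond the vise, origin under its centre.

How it is judged (in metres and radians):
On the way, in this order (a step that is already met when the one before it is completed fails the run):
1. the pine block is pushed home against the end stop while the vise is still open (x of block_center in the frame of vise between -0.004 and 0.004 m and y of block_center in the frame of vise between -0.012 and 0.012 m and height (world z) of block_center between 0.114 and 0.122 m and value of joint vise_lever below 0.9 rad), for 0.2 s.
2. the lever is pushed round to its stop and the block is pressed into the pad (value of joint vise_lever above 1.48 rad and value of joint vise_pad above 0.0015 m), for 0.2 s.
At the end, for the whole second after the job is handed in: The lever is at its stop (joint above 1.48 of 1.6 rad), the pad is pressed in by more than 1.5 mm, and the pine block lies flat on the bed between the jaws, square to within 0.06 rad, its end within 4 mm of the end stop, at rest (all of step 2 and x of block_center in the frame of vise between -0.004 and 0.004 m and y of block_center in the frame of vise between -0.012 and 0.012 m and height (world z) of block_center between 0.114 and 0.122 m and linear speed of pine below 0.01 m/s and angle between the y axis of block_center and the x axis of vise, either way round below 0.06 rad); the robot touches nothing.
It fails at once if the pine block is lifted from the bed (by more than 12 mm) (height (world z) of block_center above 0.13 m).
It fails at once if the pine block falls off the bed (height (world z) of block_center below 0.1 m).
It fails at once if the tape measure, the staple box or the glue bottle is moved by more than 30 mm (distance of any of tape_measure, staple_box, glue_bottle from where it was at the start of the episode above 0.03 m).
It also fails if it takes over 48 s, if anything falls off the work surface, if the arm or the gripper's body presses on something with over 40 N, if the wrist force passes 120 N, or if a joint passes its speed limit or range.

ROBOT

A 7-joint arm with a two-finger parallel gripper is mounted at the origin on the work surface; the furniture and walls round the work are solid. World frame = base frame: x ahead of the robot, y to its left, z up, the work surface at z = 0. Lengths are in mm, angles in rad, forces in N, time in s.
With the tool pointing down it reaches from about 425 to 875 mm from the base axis. Payload 8.4 kg.
Tool frame: the origin (TCP) lies on the centre line of the jaws, within the pads' length; the fingertips stand 22 mm ahead of it and the grasp point (between the pads) lies 3 mm ahead of it (tip_extent is the distance from the TCP to the fingertips, in mm); z points along the fingers, y is the line along which they close (so a half turn about z gives the same grasp; the last joint's range is limited). The gripper opens to 87 mm and grips with 3 to 60 N. Pads are 19 mm wide; open, the fingers measure 117 mm over their backs; the gripper's body (75 mm by 190 mm) begins 51 mm behind the grasp point.
Start: joints at [-1.304, 0.333, 0.04, 1.465, -0.013, 1.343, -0.059], TCP at [232.502, 606.966, 244.546] pointing down, gripper open.
Joint ranges: [-2.58, 2.58], [-0.38, 2.09], [-1.3, 1.39], [0.25, 2.4], [-1.5, 4.64], [0.08, 2.09], [-2.65, 2.65]. Speed limits (rad/s): [2.22, 2.22, 2.79, 2.79, 3.14, 3.14, 3.14].

INTERFACE

Orientations are given as a 3x3 rotation matrix whose columns are the frame's x, y, z axes.
In Python, from bench import * gives the robot as it stands.
- The arm moves only by the tool step_arm, never from a script. Its argument "motion" is a list that holds one entry, the list of rows, each a list of 7 numbers: the finger opening in mm, from 0 to 87, then the shift along the tool's x, y, z in mm, then the turn, a rotation vector about the tool's x, y, z in rad. A call has exactly 10 rows; each row is the pose to reach, as a shift and turn from the pose commanded when the call began, along the tool's axes at that moment; what a row does not reach only later rows make up. A row lasts 1/12 s, in which the tool goes at most 41.7 mm and 7.16 degrees, less where a joint would pass 70% of its speed; a pose out of reach is approached as far as the arm can. A call with a gripper value outside its range is refused whole. The fingers move at their own pace and stop on an object; "grip_force" is the grip in N (left out, the last holds). Time passes only in rows, so rows that repeat a pose let the fingers close, or fill a call up. It gives the time, the measured TCP pose, the force, the opening and the grip force at its end, in the units of the state.
- state(): the state, without advancing time (a new reading comes with each control period).
- read_camera(name): name is "scene" or "top" or "wrist"; returns a dict with "color" (400x640x3 uint8, red, green, blue), "z_map" (400x640 float32, mm along the optical axis (not along the pixel's ray), 0 where there is no reading), "fx", "fy", "cx", "cy" (pixels), "rvec" (rotation vector, rad) and "tvec" (3), from world to camera coordinates, as OpenCV has them. Camera axes: x right, y down, z forward; pixel columns grow to the right and rows downward; lengths in mm; the calibration is good to about 2 mm. A picture is of the moment at which its call begins.
- job_done(): hands the job in; it is judged then, once.
The state is a dict: "time": time; "qpos": joint angles; "qd": joint speeds; "joint_torque": joint torques, N m; "ee_pos": TCP position; "tcp_rot": TCP orientation; "contact_force": force on the tool from outside, world axes, zero at the start; "ft_torque": the same for the moment, N m; "width": opening from 0.0 (shut) to 1.0 (fully open); "grip_force": force on a finger pad.
Only numpy, scipy, OpenCV 4.12 (cv2) and the standard library are available. Lean on these libraries where they do the work, as an engineer would, in place of code of your own. Each camera call takes 0.05 s, during which the arm holds its last target. There are 200 camera calls.

## Working session

There is one attempt and no reset: what is moved stays moved. The work goes in short steps, Python scripts to look and compute and a tool call to move; the robot and the scene stay as the last step left them, time stands still between calls to the robot, and variables do not carry over. Pictures are saved under pics/ and viewed, at most 10 in all, crops included, and the job is handed in when it is done.

Besides the shell and the picture viewer there is one more tool, called after "Request:" as name(argument=value, ...) on one line, values as JSON. step_arm: Moves the arm, as the interface text tells. Its arguments: {"type":"object","properties":{"motion":{"type":"array"},"grip_force":{"type":"number"}},"required":["motion"]}

```bash
mkdir -p pics; python3 - <<'E'
from bench import *
import cv2,numpy as np
s=state();print({k:np.round(v,3).tolist() for k,v in s.items()})
for n in("top","scene"):
    c=read_camera(n);cv2.imwrite(f"pics/{n}0.png",c["color"][:,:,::-1]);np.savez(f"{n}0.npz",**c)
    print(n,c["fx"],c["cx"],c["cy"],c["rvec"],c["tvec"])
E
```

```text
{'time': 0.0, 'qpos': [-1.304, 0.334, 0.04, 1.466, -0.013, 1.343, -0.058], 'qd': [-0.0, -0.001, 0.001, -0.0, -0.001, 0.0, -0.001], 'joint_torque': [0.0, -65.637, 1.335, -40.379, -0.06, 0.046, 0.0], 'ee_pos': [232.375, 606.575, 243.692], 'tcp_rot': [[-0.934, 0.358, -0.0], [0.358, 0.934, -0.001], [-0.0, -0.002, -1.0]], 'contact_force': [-0.166, -0.417, -0.092], 'ft_torque': [-0.003, 0.038, -0.038], 'grip_force': 0.0, 'width': 0.999}
top 403.02348531796724 319.61949732686963 197.51190545309694 [ 2.11653429 -2.14590319  0.14851948] [196.61043924 412.20724958 908.71298916]
scene 396.7146158429435 324.47540067145087 199.3906199111936 [ 1.12149992 -1.97511392  1.23224256] [359.27658704 206.07133805 648.56829241]
```

View pics/top0.png

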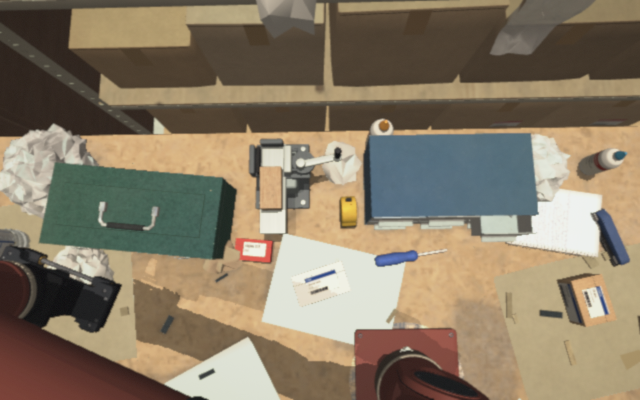

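View pics/scene0.png

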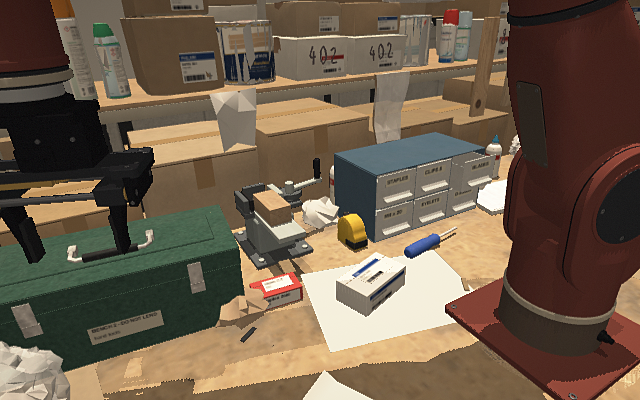

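The top view shows the block at about (270,188), the bed's near end at (272,232), the lever pivot near (300,157) and the black post at (338,154). The red box is at (255,250), the tape at (348,211) and the glue bottle at (381,128). I'll measure these next.

```bash
cat > h.py <<'E'
import cv2,numpy as np
def cloud(c):
    R,_=cv2.Rodrigues(np.array(c["rvec"],float));z=np.array(c["z_map"],float)
    v,u=np.mgrid[:z.shape[0],:z.shape[1]]
    P=np.stack([(u-c["cx"])/c["fx"]*z,(v-c["cy"])/c["fy"]*z,z],-1)
    return (P-np.array(c["tvec"]).ravel())@R
E
python3 - <<'E'
from h import *
c=np.load("top0.npz");P=cloud(c);I=c["color"]
cv2.imwrite("pics/crop.png",cv2.resize(I[125:265,225:405,::-1],None,fx=4.4,fy=4.2,interpolation=cv2.INTER_NEAREST)[:600,:800])
ok=c["z_map"]>0
reg=np.zeros(ok.shape,bool);reg[130:240,245:360]=1
hsv=cv2.cvtColor(np.ascontiguousarray(I),cv2.COLOR_RGB2HSV)
def rect(m,n):
    q=P[m][:,:2];print(n,len(q),"z",np.round(np.percentile(P[m][:,2],[5,50,95]),1),cv2.minAreaRect(q.astype(np.float32)))
h=P[...,2]
rect(reg&ok&(abs(h-136)<7)&(hsv[...,1]>60)&(np.arange(640)[None]<285),"block")
m=reg&ok&(abs(h-100)<6)&(hsv[...,1]<50);m[:, 290:]=0
rect(m,"bed")
rect(reg&ok&(h>155)&(h<190),"post")
rect(reg&ok&(abs(h-127)<5)&(np.arange(640)[None]>290),"arm")
for (u,v) in [(270,188),(272,225),(338,154),(300,157),(320,160),(258,190),(268,143),(254,160),(381,125),(348,211),(340,170),(285,170),(255,250)]: print((u,v),P[v,u].round(1))
E
```

```text
block 905 z [133.9 136.5 138.9] ((453.6314697265625, 304.9508056640625), (70.7314224243164, 150.90228271484375), 89.36944580078125)
bed 1213 z [ 97.9 100.6 103.2] ((425.6880187988281, 290.7775573730469), (197.0694580078125, 72.88945770263672), 3.868305206298828)
post 60 z [157.9 172.2 174.9] ((489.2740783691406, 151.37525939941406), (15.312387466430664, 13.899877548217773), 67.40662384033203)
arm 264 z [124.6 127.3 129.7] ((480.68328857421875, 190.35562133789062), (18.46715545654297, 98.82528686523438), 11.32839298248291)
(270, 188) [420.4 292.9 136.9]
(272, 225) [346.1 293.4  98.9]
(338, 154) [482.4 150.1 169.7]
(300, 157) [490.9 230.8 118.6]
(320, 160) [481.2 187.5 127.7]
(258, 190) [439.6 340.1   9. ]
(268, 143) [520.1 298.9 129.9]
(254, 160) [483.4 328.8 128.5]
(381, 125) [552.3  56.6 140.3]
(348, 211) [378.2 127.   66.1]
(340, 170) [473.7 142.9  61.9]
(285, 170) [460.1 262.2 129.8]
(255, 250) [295.  341.4  32.1]
```

View pics/crop.png

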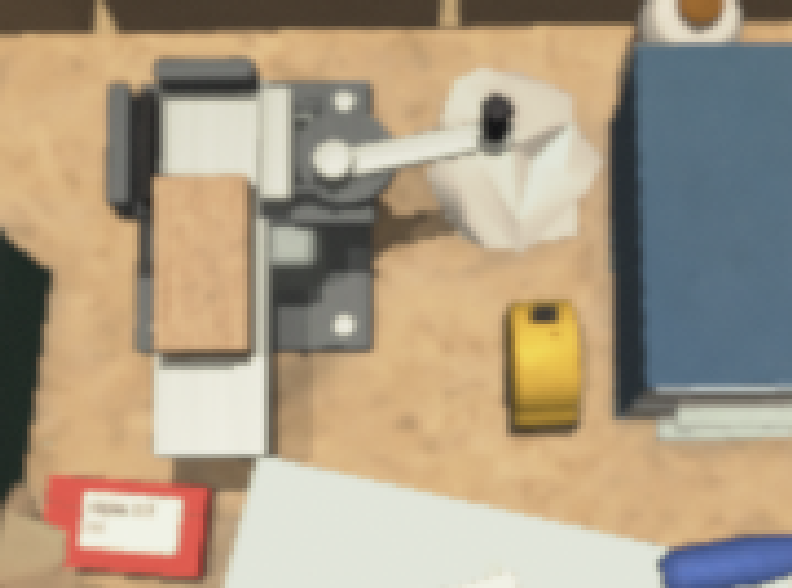

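The crop shows the block spanning (154..250, 175..350), with its near end about at (200,350). The pivot bolt is at (333,158), the post top at (495,110), and the post clears the crumpled paper below it. I'll refine these with connected components.

```bash
python3 - <<'E'
from h import *
c=np.load("top0.npz");P=cloud(c);I=c["color"];ok=c["z_map"]>0;h=P[...,2]
hsv=cv2.cvtColor(np.ascontiguousarray(I),cv2.COLOR_RGB2HSV)
def comp(m,seed,n):
    m=cv2.morphologyEx((m&ok).astype(np.uint8),cv2.MORPH_OPEN,np.ones((2,2)))
    _,L=cv2.connectedComponents(m,connectivity=4);m=L==L[seed[1],seed[0]]
    q=P[m];r=cv2.minAreaRect(q[:,:2].astype(np.float32));print(n,len(q),"z",np.round(np.percentile(q[:,2],[5,50,95]),1),r, np.median(q[:,:2],0).round(1))
    return m
b=comp((abs(h-136)<5)&(hsv[...,1]>60),(270,188),"block")
d=comp((abs(h-100)<5),(272,225),"bed")
a=comp((abs(h-127.5)<4),(320,160),"arm")
# pointwise edges: rowwise left/right of block & bed
for m,n in((b,"block"),(d,"bed")):
    E=[]
    for v in range(130,240):
        u=np.where(m[v])[0]
        if len(u)>5:E.append((v,*P[v,u[0]][:2].round(1),*P[v,u[-1]][:2].round(1)))
    E=np.array(E);print(n);print(E[::4])
    for k in(1,3):
        p=np.polyfit(E[3:-3,k],E[3:-3,k+1],1);print("edge dy/dx",p)
# obstacles heights
for nm,(u0,u1,v0,v1) in dict(paper=(325,360,140,182),cab=(365,530,135,220),glue=(368,395,118,135),tape=(340,357,195,228),shelf=(240,400,100,126),toolbox=(45,235,165,255)).items():
    q=P[v0:v1,u0:u1][ok[v0:v1,u0:u1]];print(nm,np.percentile(q,[2,98],axis=0).round(0).tolist())
c2=np.load("scene0.npz")
E
```

```text
block 881 z [127.8 136.5 138.9] ((356.8728942871094, 260.76788330078125), (236.32162475585938, 76.13536834716797), 25.875709533691406) [419.4 290.8]
bed 857 z [  2.  100.2 102.9] ((404.11553955078125, 268.9175720214844), (66.07267761230469, 180.3731231689453), 66.24089813232422) [361.3 280. ]
arm 240 z [ 51.7 127.2 129.5] ((490.1026611328125, 178.82867431640625), (31.078140258789062, 84.56324005126953), 9.8125581741333) [481.2 185.3]
block
[[168.  463.3 312.  465.5 271.2]
 [172.  454.8 312.  456.3 270.9]
 [176.  446.2 311.9 447.6 270.9]
 [180.  437.8 312.  439.  270.9]
 [184.  429.2 311.8 430.7 271.1]
 [188.  420.9 312.  422.2 271.1]
 [192.  412.2 311.7 413.3 270.9]
 [196.  404.  311.9 404.8 270.9]
 [200.  395.4 311.7 396.3 271. ]
 [204.  386.8 311.4 387.3 270.6]
 [208.  378.7 311.7 379.5 271.1]]
edge dy/dx [8.14758203e-03 3.08402275e+02]
edge dy/dx [3.62286256e-03 2.69347762e+02]
bed
[[174.  458.  267.5 478.6 214.3]
 [178.  449.1 267.5 468.7 214.4]
 [213.  372.6 317.5 383.5 273. ]
 [217.  363.8 317.3 374.1 273.2]
 [221.  354.8 316.8 364.3 273.2]
 [225.  346.6 317.5 354.7 273.2]
 [229.  337.5 316.4 345.2 273.3]
 [233.  329.1 316.8 335.2 272.8]]
edge dy/dx [-4.52281868e-01  4.76585492e+02]
edge dy/dx [ -0.48162106 447.60081124]
paper [[455.0, 95.0, -2.0], [563.0, 177.0, 172.0]]
cab [[353.0, -229.0, 88.0], [518.0, 86.0, 168.0]]
glue [[541.0, -100.0, -638.0], [811.0, 76.0, 149.0]]
tape [[348.0, 105.0, -1.0], [425.0, 144.0, 69.0]]
shelf [[569.0, -88.0, -610.0], [847.0, 476.0, 113.0]]
toolbox [[291.0, 398.0, -1.0], [502.0, 763.0, 156.0]]
```

```bash
python3 - <<'E'
from h import *
c=np.load("top0.npz");P=cloud(c);ok=c["z_map"]>0;h=P[...,2]
def box(n,zlo,zhi,x,y):
    m=ok&(h>zlo)&(h<zhi)&(P[...,0]>x[0])&(P[...,0]<x[1])&(P[...,1]>y[0])&(P[...,1]<y[1])
    q=P[m];r=cv2.minAreaRect(q[:,:2].astype(np.float32))
    print(n,len(q),"med",np.median(q,0).round(1),"min",q.min(0).round(1),"max",q.max(0).round(1),"rect",[np.round(t,2).tolist() for t in r]);return m
m=box("block",133,142,(360,480),(264,320))
for f in(0,-1):
    E=np.array([P[v,np.where(m[v])[0][f]][:2] for v in range(170,208) if m[v].sum()>5]);print("blk edge",np.polyfit(E[:,0],E[:,1],1)[0],E.mean(0))
m=box("bed",97,103.5,(310,376),(255,325))
for f in(0,-1):
    E=np.array([P[v,np.where(m[v])[0][f]][:2] for v in range(214,233) if m[v].sum()>5]);print("bed edge",np.polyfit(E[:,0],E[:,1],1)[0],E.mean(0))
box("bolt",135,145,(455,490),(215,245))
box("post",160,180,(450,520),(130,170))
q=P[box("arm",124,130.5,(460,510),(165,215))];print(cv2.fitLine(q[:,:2].astype(np.float32),2,0,.01,.01).ravel())
box("stop",125,134,(500,545),(265,325))
box("stopbed",97,103,(468,545),(270,325))
box("fixedjaw",124,140,(440,530),(316,345))
box("movjaw",124,138,(440,530),(240,270))
box("paper",20,110,(430,530),(95,170));box("cab",100,190,(340,560),(-240,95))
box("glue",120,160,(520,600),(20,90));box("shelf",-20,400,(560,900),(100,400))
E
```

```text
block 887 med [422.3 293.  136.6] min [378.  271.6 133.1] max [468.4 314.7 141.9] rect [[423.22, 293.14], [43.03, 90.41], 90.0]
blk edge 0.012125050480638033 [419.84019693 313.9528267 ]
blk edge 0.0014838040363970718 [419.0841299  271.87995315]
bed 551 med [352.2 291.3 100.6] min [328.3 265.1  97.1] max [375.9 319.6 103.4] rect [[352.11, 292.37], [47.62, 54.48], 0.06]
bed edge 0.015960767743599398 [350.72658197 319.20102406]
bed edge -0.016514212055181346 [350.0732033  265.36809115]
bolt 69 med [473.5 229.4 140.4] min [464.2 220.9 136.5] max [483.1 237.9 143.7] rect [[473.62, 229.4], [18.9, 17.06], 0.18]
post 56 med [487.5 152.  172.7] min [481.9 143.8 161.1] max [497.1 158.2 175.6] rect [[489.27, 151.38], [15.31, 13.9], 67.41]
arm 169 med [481.2 189.7 127.3] min [470.4 165.9 124.2] max [494.9 213.3 130.1] rect [[481.91, 189.38], [16.41, 51.26], 11.58]
[ 2.2164424e-01 -9.7512758e-01  4.8143939e+02  1.8944664e+02]
stop 144 med [522.9 297.9 129.6] min [500.9 268.7 125.3] max [530.2 324.7 133.9] rect [[522.53, 298.74], [25.2, 60.5], 20.16]
stopbed 396 med [498.8 294.3 100.5] min [469.4 
[... 159 characters left out ...]
.3 135.6] rect [[492.14, 329.21], [23.9, 74.96], 88.11]
movjaw 199 med [486.2 258.1 128.2] min [456.2 251.6 124.2] max [528.6 269.3 131.2] rect [[492.73, 258.67], [73.07, 17.11], 4.19]
paper 794 med [483.2 133.7  53. ] min [444.   95.6  20.3] max [529.6 169.7  69.2] rect [[486.82, 132.65], [85.65, 74.12], 0.06]
cab 14802 med [431.6 -69.6 165.5] min [ 340. -240.  100.] max [559.7  86.5 171.8] rect [[449.78, -76.78], [326.34, 219.67], 89.96]
glue 114 med [551.6  51.5 135.8] min [521.6  37.6 120.1] max [563.1  86.  151.2] rect [[544.02, 65.41], [22.74, 59.46], 35.04]
shelf 7790 med [803.  252.6  95.3] min [560.  100.1 -20. ] max [899.  400.  299.4] rect [[729.5, 249.99], [338.93, 299.91], 0.03]
```

```bash
cat >> h.py <<'E'
from scipy.spatial.transform import Rotation as Ro
def plan(s,p,yaw):
    """shift and turn in tool axes to TCP p, tool y axis at world angle yaw, pointing down"""
    R=np.array(s["tcp_rot"]);y=np.array([np.cos(yaw),np.sin(yaw),0]);z=np.array([0,0,-1.])
    T=np.stack([np.cross(y,z),y,z],1)
    return (R.T@(np.array(p)-s["ee_pos"])).round(1),Ro.from_matrix(R.T@T).as_rotvec().round(3)
E
python3 - <<'E'
from h import *
from bench import state
c=np.load("top0.npz");P=cloud(c);ok=c["z_map"]>0
for x in range(520,760,20):
    m=ok&(abs(P[...,0]-x)<10)&(P[...,1]>60)&(P[...,1]<380)
    if m.sum():print(x,np.percentile(P[m][:,2],[2,50,99]).round(0),end=';')
a=.012
print(plan(state(),[352,292.3,240],np.pi/2+a))
E
```

```text
520 [ -1. 101. 167.];540 [ -2.   9. 118.];560 [ -3.   1. 119.];580 [-3.  1.  5.];720 [253. 267. 278.];740 [202. 262. 292.];(array([-224.1, -250.7,    4.2]), array([-0.001, -0.   , -0.378]))
```

Request:
step_arm(motion=[[[0,-22,-25,0,0,0,-0.04],[0,-44,-50,0,0,0,-0.08],[0,-67,-75,0,0,0,-0.12],[0,-90,-100,0,0,0,-0.16],[0,-112,-125,0,0,0,-0.2],[0,-134,-150,0,0,0,-0.24],[0,-157,-175,0,0,0,-0.28],[0,-179,-200,0,0,0,-0.32],[0,-202,-225,0,0,0,-0.35],[0,-224,-251,4,0,0,-0.378]]], grip_force=10)

```text
time: 0.93
ee_pos: [352.4, 290.9, 240.9]
tcp_rot: [[-1.0, -0.014, 0.0], [-0.014, 1.0, 0.001], [-0.0, 0.001, -1.0]]
contact_force: [0.3, 0.8, -0.0]
width: 0.326
grip_force: 0.0
```

```bash
python3 - <<'E'
from h import *
from bench import *
s=state();print(s["time"],s["ee_pos"],s["qpos"],s["width"],s["contact_force"]);print(plan(s,[352,292.3,134],np.pi/2+.012))
E
```

```text
0.9333 [352.44178601 290.94913427 240.9112939 ] [-0.99720756 -0.06951689  0.20092209  1.92493539  0.0142376   1.28395161
  0.78368296] 0.3260858023451733 [ 0.26681547  0.76273088 -0.01447924]
(array([  0.5,   1.3, 106.9]), array([0.001, 0.   , 0.002]))
```

Request:
step_arm(motion=[[[0,0,1,11,0,0,0],[0,0,1,25,0,0,0],[0,0,1,40,0,0,0],[0,0,1,56,0,0,0],[0,0,1,72,0,0,0],[0,0,1,86,0,0,0],[0,0,1,98,0,0,0],[0,0,1,106,0,0,0],[0,0,1,106,0,0,0],[0,0,1,106,0,0,0]]])

```text
time: 1.77
ee_pos: [351.7, 293.4, 134.5]
tcp_rot: [[-1.0, -0.012, -0.001], [-0.012, 1.0, -0.001], [0.001, -0.001, -1.0]]
contact_force: [0.4, -0.1, 1.0]
width: 0.005
grip_force: 0.0
```

```bash
python3 - <<'E'
from h import *
from bench import *
s=state();print(s["time"],s["ee_pos"],s["width"],s["contact_force"]);print(plan(s,[428-9.5,292.9,134],np.pi/2+.012))
c=read_camera("scene");np.savez("scene1.npz",**c);cv2.imwrite("pics/s1.png",cv2.resize(c["color"][120:300,200:380,::-1],None,fx=3,fy=3))
E
```

```text
1.7667 [351.7240663  293.38312287 134.454407  ] 0.005461709267269997 [ 0.39471788 -0.07982993  0.99218614]
(array([-66.8,  -1.3,   0.4]), array([-0.001, -0.001,  0.   ]))
```

View pics/s1.png

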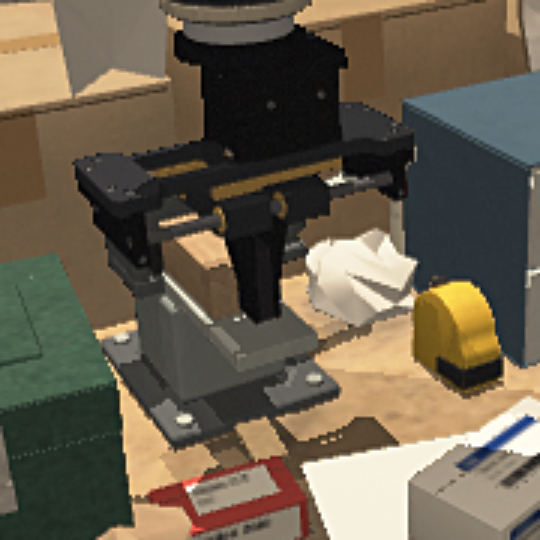

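The closed fingertips are at about (262,310), just above the bed and behind the block's near end. Now I push.

Request:
step_arm(motion=[[[0,-6,0,0,0,0,0],[0,-13,0,0,0,0,0],[0,-20,0,0,0,0,0],[0,-28,0,0,0,0,0],[0,-36,0,0,0,0,0],[0,-44,0,0,0,0,0],[0,-51,0,0,0,0,0],[0,-56,0,0,0,0,0],[0,-60,0,0,0,0,0],[0,-62,0,0,0,0,0]]])

```text
time: 2.65
ee_pos: [414.5, 294.1, 134.4]
tcp_rot: [[-1.0, -0.012, -0.0], [-0.012, 1.0, -0.0], [0.0, -0.0, -1.0]]
contact_force: [-1.4, -0.2, 0.4]
width: 0.005
grip_force: 0.5
```

Request:
step_arm(motion=[[[0,-0.5,0,0,0,0,0],[0,-1,0,0,0,0,0],[0,-1.5,0,0,0,0,0],[0,-2,0,0,0,0,0],[0,-2.5,0,0,0,0,0],[0,-3,0,0,0,0,0],[0,-3.5,0,0,0,0,0],[0,-4,0,0,0,0,0],[0,-4,0,0,0,0,0],[0,-4,0,0,0,0,0]]])

```text
time: 3.48
ee_pos: [418.0, 294.2, 134.6]
tcp_rot: [[-1.0, -0.012, 0.0], [-0.012, 1.0, -0.0], [-0.0, -0.0, -1.0]]
contact_force: [0.1, 0.4, 0.4]
width: 0.007
grip_force: 0.0
```

Request:
step_arm(motion=[[[0,-0.5,0,0,0,0,0],[0,-1,0,0,0,0,0],[0,-1.5,0,0,0,0,0],[0,-2,0,0,0,0,0],[0,-2.5,0,0,0,0,0],[0,-3,0,0,0,0,0],[0,-3,0,0,0,0,0],[0,-3,0,0,0,0,0],[0,-3,0,0,0,0,0],[0,-3,0,0,0,0,0]]])

```text
time: 4.32
ee_pos: [419.6, 294.4, 134.6]
tcp_rot: [[-1.0, -0.013, -0.002], [-0.013, 1.0, -0.001], [0.002, -0.0, -1.0]]
contact_force: [-8.1, -1.2, 6.3]
width: 0.007
grip_force: 3.9
```

```bash
python3 - <<'E'
from h import *
from bench import *
c=read_camera("top");cv2.imwrite("pics/t2.png",cv2.resize(c["color"][130:220,240:360,::-1],None,fx=5,fy=5,interpolation=cv2.INTER_CUBIC));s=state();print(s["contact_force"],s["ee_pos"])
E
```

```text
[-8.19439112 -1.62774257  6.77296418] [419.58807377 294.36483567 134.54355814]
```

View pics/t2.png

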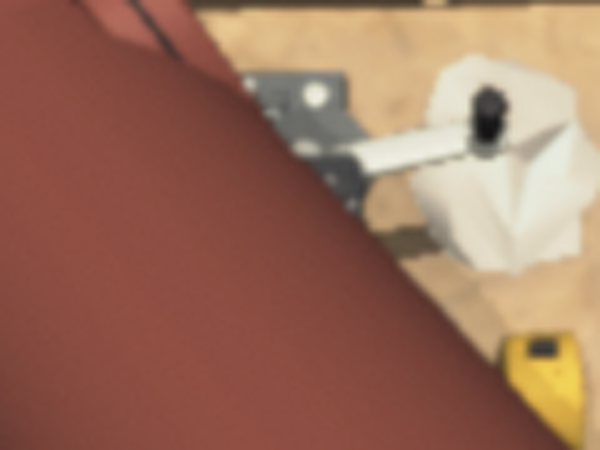

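The arm hides the block in this view, but the post at (488,115) hasn't moved. The block met 8 N of resistance at the predicted position. I'll back off, lift and check.

Request:
step_arm(motion=[[[0,4,0,0,0,0,0],[0,12,0,0,0,0,0],[0,20,0,0,0,0,0],[0,20,0,-20,0,0,0],[0,20,0,-45,0,0,0],[0,20,-15,-75,0,0,0.05],[0,20,-40,-95,0,0,0.15],[0,20,-70,-100,0,0,0.25],[0,20,-105,-100,0,0,0.36],[0,20,-140,-100,0,0,0.46]]])

```text
time: 5.2
ee_pos: [402.2, 153.1, 235.0]
tcp_rot: [[-0.9, 0.437, 0.001], [0.437, 0.9, 0.001], [-0.001, 0.001, -1.0]]
contact_force: [1.4, -0.1, -0.0]
width: 0.005
grip_force: 0.0
```

```bash
python3 - <<'E'
from h import *
from bench import *
s=state();print(s["ee_pos"],s["qpos"],s["time"])
c=read_camera("top");cv2.imwrite("pics/t3.png",cv2.resize(c["color"][125:265,225:405,::-1],None,fx=4,fy=4,interpolation=cv2.INTER_CUBIC))
P=cloud(c);m=(abs(P[...,2]-136.5)<4)&(P[...,1]>266)&(P[...,1]<318)&(P[...,0]>380)&(P[...,0]<525)
hsv=cv2.cvtColor(c["color"],cv2.COLOR_RGB2HSV)
m&=hsv[...,1]>60
if m.sum()>9:q=P[m];print(m.sum(),q.min(0),q.max(0),cv2.minAreaRect(q[:,:2].astype(np.float32)))
m=(P[...,2]>160)&(P[...,2]<180)&(abs(P[...,1]-150)<25)&(abs(P[...,0]-490)<30);print(m.sum(),np.median(P[m],0) if m.any() else 0)
E
```

```text
[402.1790872  153.10720578 235.0481135 ] [-0.84018703 -0.14041814  0.34234648  1.99268273  0.04889     1.27991228
  0.60374235] 5.2
851 [428.74785595 271.66168899 132.50048013] [518.67359357 315.3026766  140.27048691] ((473.82647705078125, 293.4686279296875), (90.02376556396484, 43.26686096191406), 0.487580269575119)
0 0
```

View pics/t3.png

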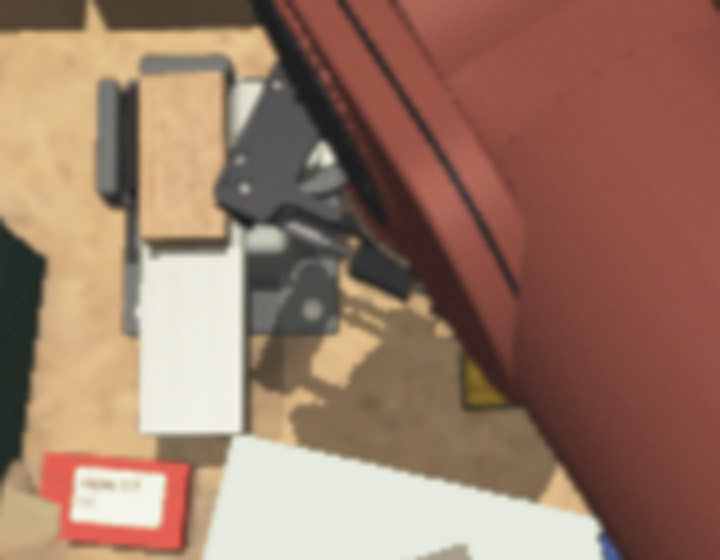

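The block is home: its centre is at (473.8, 293.5), and in the picture its far end touches the stop at about (185,68). Next I go behind the post with tool y tangential to the lever's circle.

```bash
python3 - <<'E'
from h import *
from bench import *
print(plan(state(),[454,143.5,235],.22))
E
```

```text
(array([-47. ,  20.8,  -0.2]), array([-0.   ,  0.001,  0.885]))
```

Request:
step_arm(motion=[[[0,-5,2,0,0,0,0.1],[0,-10,5,0,0,0,0.2],[0,-16,8,0,0,0,0.3],[0,-22,11,0,0,0,0.4],[0,-28,13,0,0,0,0.5],[0,-33,15,0,0,0,0.6],[0,-38,17,0,0,0,0.7],[0,-43,19,0,0,0,0.8],[0,-47,21,0,0,0,0.885],[0,-47,21,0,0,0,0.885]]])

```text
time: 6.08
ee_pos: [454.2, 152.8, 234.4]
tcp_rot: [[-0.232, 0.973, 0.0], [0.973, 0.232, -0.0], [-0.0, 0.0, -1.0]]
contact_force: [0.7, 0.3, -0.5]
width: 0.01
grip_force: 0.0
```

```bash
python3 - <<'E'
from h import *
from bench import *
s=state();print(s["ee_pos"],s["qpos"],s["time"]);print(plan(s,[454,143.5,158],.22))
E
```

```text
[454.17314979 152.80369752 234.39240894] [-0.7740138  -0.02428674  0.35343191  1.89549856  0.0091113   1.26869771
 -0.18917221] 6.0833
(array([-9. , -2.3, 76.4]), array([0.   , 0.   , 0.014]))
```

Request:
step_arm(motion=[[[0,-3,-1,5,0,0,0],[0,-6,-2,15,0,0,0],[0,-9,-2,28,0,0,0],[0,-9,-2,42,0,0,0],[0,-9,-2,56,0,0,0],[0,-9,-2,68,0,0,0],[0,-9,-2,76,0,0,0],[0,-9,-2,76,0,0,0],[0,-9,-2,76,0,0,0],[0,-9,-2,76,0,0,0]]])

```text
time: 6.92
ee_pos: [454.4, 143.5, 159.0]
tcp_rot: [[-0.236, 0.972, 0.001], [0.972, 0.236, 0.0], [0.0, 0.001, -1.0]]
contact_force: [1.0, -0.8, -0.4]
width: 0.006
grip_force: 0.0
```

```bash
cat > lev.py <<'E'
from h import *
from bench import *
import sys
piv=np.array([473.6,229.4]);a=.012
def at(th,back=22,rad=80,z=158):
    f=th+a;t=np.array([np.cos(f),np.sin(f)]);r=np.array([np.sin(f),-np.cos(f)])
    return [*(piv+rad*r-back*t),z],f
s=state();p=np.array(s["ee_pos"]);print(p.round(1),np.round(s["contact_force"],1),s["qpos"][6],s["time"])
for th in map(float,sys.argv[1:]):
    q,f=at(th);d,w=plan(s,q,f);print(th,np.round(q,0),d,w[2])
E
python3 lev.py .21 .35 .5 .65 .8
```

```text
[454.4 143.5 159. ] [ 1.  -0.8 -0.4] -0.14334216464002222 6.9167
0.21 [470. 147. 158.] [-0.7 15.6  1. ] 0.017
0.35 [481. 147. 158.] [-3.1 27.   1. ] -0.123
0.5 [494. 149. 158.] [-4.  39.4  1. ] -0.273
0.65 [505. 153. 158.] [-3.  51.8  1.1] -0.423
0.8 [517. 158. 158.] [-0.2 63.9  1.1] -0.573
```

```bash
python3 - <<'E'
from h import *
from bench import *
c=read_camera("scene");cv2.imwrite("pics/s4.png",cv2.resize(c["color"][110:290,220:400,::-1],None,fx=3,fy=3))
E
```

```text
(no output)
```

View pics/s4.png

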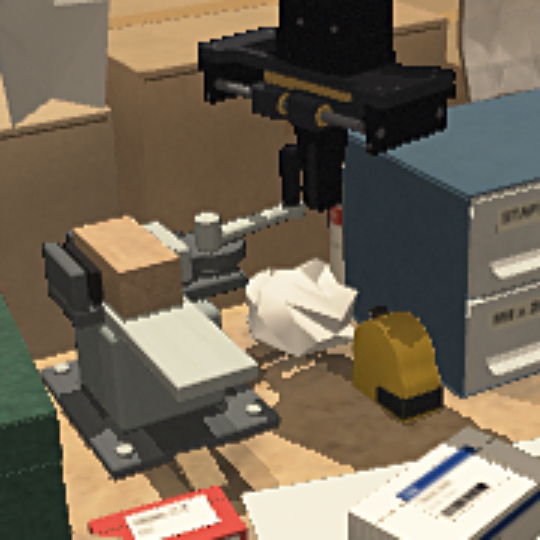

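The fingertips at (322,185) are just behind the post at (290,175), and the block rests against the stop. Now I push along the arc.

Request:
step_arm(motion=[[[0,0,6,0,0,0,0],[0,-0.5,12,0,0,0,0.02],[0,-1,17,0,0,0,0],[0,-2,22,0,0,0,-0.06],[0,-3,28,0,0,0,-0.13],[0,-3.7,34,0,0,0,-0.2],[0,-4,40,0,0,0,-0.28],[0,-3.7,46,0,0,0,-0.35],[0,-3,52,0,0,0,-0.42],[0,-2,57,0,0,0,-0.49]]])

```text
time: 7.8
ee_pos: [511.1, 154.9, 158.8]
tcp_rot: [[-0.667, 0.745, 0.0], [0.745, 0.667, -0.0], [-0.0, -0.0, -1.0]]
contact_force: [-1.4, -0.7, 1.1]
width: 0.005
grip_force: 1.3
```

```bash
python3 lev.py .72 .87 1.02 1.17 1.32
```

```text
[511.1 154.9 158.8] [-1.4 -0.7  1.1] 0.4099455668931764 7.8
0.72 [511. 155. 158.] [ 0.5 -0.   0.8] -0.002
0.87 [521. 162. 158.] [-1.9 12.2  0.8] -0.152
1.02 [531. 169. 158.] [-2.4 24.6  0.8] -0.302
1.17 [539. 179. 158.] [-1.1 36.9  0.8] -0.452
1.32 [546. 189. 158.] [ 2.1 49.   0.8] -0.602
```

Request:
step_arm(motion=[[[0,-0.8,5,0,0,0,-0.06],[0,-1.5,10,0,0,0,-0.12],[0,-2,15,0,0,0,-0.18],[0,-2.4,20,0,0,0,-0.24],[0,-2.4,25,0,0,0,-0.3],[0,-2,30,0,0,0,-0.37],[0,-1.3,35,0,0,0,-0.43],[0,-0.3,40,0,0,0,-0.49],[0,1,45,0,0,0,-0.55],[0,2,49,0,0,0,-0.6]]])

```text
time: 8.63
ee_pos: [546.7, 188.6, 158.9]
tcp_rot: [[-0.971, 0.239, 0.001], [0.239, 0.971, -0.001], [-0.001, -0.0, -1.0]]
contact_force: [-1.1, -2.5, 2.5]
width: 0.005
grip_force: 1.5
```

```bash
python3 lev.py 1.4 1.5 1.6 1.65; python3 - <<'E'
from h import *
from bench import *
c=read_camera("scene");cv2.imwrite("pics/s5.png",cv2.resize(c["color"][110:290,220:400,::-1],None,fx=3,fy=3))
E
```

```text
[546.7 188.6 158.9] [-1.1 -2.5  2.5] 0.9837905663191551 8.6333
1.4 [549. 195. 158.] [-0.9  6.8  0.9] -0.083
1.5 [552. 203. 158.] [-2.  15.   0.9] -0.183
1.6 [554. 211. 158.] [-2.3 23.3  0.9] -0.283
1.65 [555. 215. 158.] [-2.1 27.5  0.9] -0.333
```

View pics/s5.png

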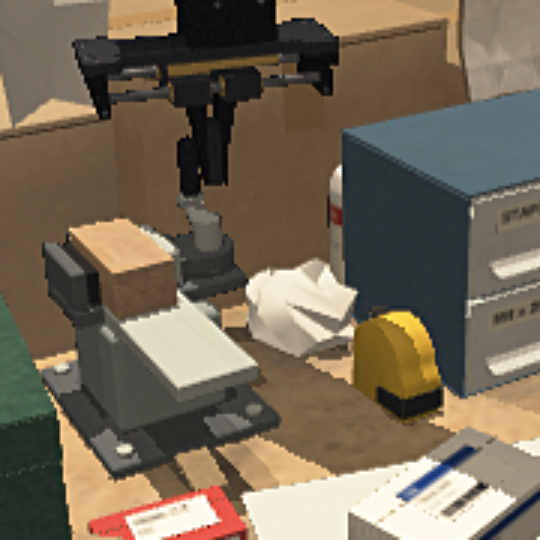

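The post at (190,165) is moving round with the finger touching it at (213,155), and the lever now points away from the robot. I'll finish to the stop.

Request:
step_arm(motion=[[[0,-0.5,4,0,0,0,-0.05],[0,-1,8,0,0,0,-0.1],[0,-1.6,12,0,0,0,-0.15],[0,-2,15,0,0,0,-0.18],[0,-2.2,18,0,0,0,-0.22],[0,-2.3,20,0,0,0,-0.25],[0,-2.3,22,0,0,0,-0.27],[0,-2.3,23,0,0,0,-0.28],[0,-2.3,24,0,0,0,-0.28],[0,-2.3,24,0,0,0,-0.28]]])

```text
time: 9.52
ee_pos: [554.1, 211.1, 158.8]
tcp_rot: [[-0.999, -0.035, 0.001], [-0.035, 0.999, -0.001], [-0.001, -0.001, -1.0]]
contact_force: [3.0, -3.5, 0.6]
width: 0.007
grip_force: 2.1
```

Request:
step_arm(motion=[[[0,0,0.5,0,0,0,0],[0,0,1,0,0,0,0],[0,0,1.5,0,0,0,0],[0,0,2,0,0,0,0],[0,0,2.5,0,0,0,0],[0,0,3,0,0,0,0],[0,0,3,0,0,0,0],[0,0,3,0,0,0,0],[0,0,3,0,0,0,0],[0,0,3,0,0,0,0]]])

```text
time: 10.35
ee_pos: [554.1, 211.5, 158.7]
tcp_rot: [[-0.999, -0.033, 0.001], [-0.033, 0.999, -0.003], [-0.0, -0.003, -1.0]]
contact_force: [2.8, -11.0, 3.8]
width: 0.003
grip_force: 6.0
```

The lever is on its stop: the force rose to 11 N with no further travel. I'll back off and lift.

Request:
step_arm(motion=[[[0,0,-4,0,0,0,0],[0,0,-12,0,0,0,0],[0,0,-22,0,0,0,0],[0,0,-30,0,0,0,0],[0,0,-30,-10,0,0,0],[0,0,-30,-30,0,0,0],[0,0,-30,-55,0,0,0],[0,10,-50,-75,0,0,0],[0,30,-80,-80,0,0,0],[0,60,-110,-80,0,0,0]]])

```text
time: 11.18
ee_pos: [499.2, 103.0, 241.0]
tcp_rot: [[-0.999, -0.038, 0.004], [-0.038, 0.999, 0.001], [-0.004, 0.001, -1.0]]
contact_force: [-0.1, -1.6, 0.2]
width: 0.008
grip_force: 0.0
```

Request:
step_arm(motion=[[[0,20,-10,0,0,0,0],[0,40,-20,0,0,0,0],[0,60,-30,0,0,0,0],[0,70,-40,0,0,0,0],[0,75,-50,0,0,0,0],[0,75,-50,0,0,0,0],[0,75,-50,0,0,0,0],[0,75,-50,0,0,0,0],[0,75,-50,0,0,0,0],[0,75,-50,0,0,0,0]]])

```text
time: 12.02
ee_pos: [425.1, 50.9, 238.4]
tcp_rot: [[-0.999, -0.038, -0.0], [-0.038, 0.999, -0.0], [0.0, -0.0, -1.0]]
contact_force: [-0.2, -0.9, 0.2]
width: 0.004
grip_force: 0.0
```

```bash
python3 - <<'E'
from h import *
from bench import *
s=state();print(s["ee_pos"],s["contact_force"],s["time"])
c=read_camera("top");cv2.imwrite("pics/t6.png",cv2.resize(c["color"][125:265,225:405,::-1],None,fx=4,fy=4,interpolation=cv2.INTER_CUBIC))
P=cloud(c);hsv=cv2.cvtColor(c["color"],cv2.COLOR_RGB2HSV)
m=(abs(P[...,2]-136.5)<4)&(P[...,1]>266)&(P[...,1]<320)&(P[...,0]>380)&(P[...,0]<525)&(hsv[...,1]>60)
q=P[m];print(m.sum(),np.median(q,0),cv2.minAreaRect(q[:,:2].astype(np.float32)))
m=(P[...,2]>160)&(P[...,2]<180)&(abs(P[...,1]-230)<25)&(abs(P[...,0]-550)<30);print(m.sum(),np.median(P[m],0) if m.any() else 0)
E
```

```text
[425.13622275  50.92806706 238.3971889 ] [-0.23463166 -0.93066839  0.22022603] 12.0167
832 [474.03391866 297.83644247 136.50678766] ((473.9810485839844, 298.038330078125), (42.706764221191406, 89.49720001220703), 89.99874114990234)
54 [550.56383413 231.097165   172.68418374]
```

View pics/t6.png

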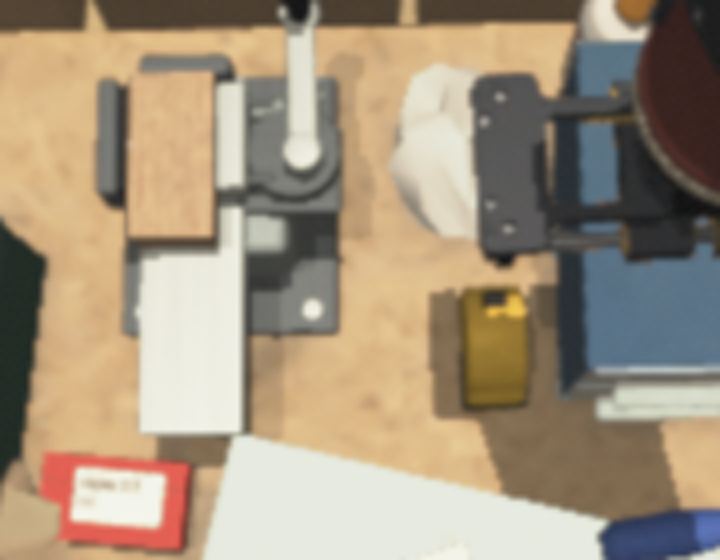

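The lever points straight away with the post at (297,8), an angle of about 1.58 rad. The block sits clamped between the jaws and against the stop, the bystanders are where they were, and the gripper is clear.

```bash
python3 -c "
from bench import *
print(job_done())"
```

```text
the job is handed in; nothing more can be done
None
```

The pine block is clamped against the end stop with the lever at its stop (measured at about 1.58 rad), and the job was handed in at about 12 s with the arm clear; no verdict was returned.

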